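Jack up the bench reader and hold it

TASK

Raise the lug side of the bench reader with the small blue lever jack so that a colleague can change its feet: stand the jack flat on the bench with its saddle centred under the marked yellow lift lug, and let go of it. Pump the red paddle: first press it down as a test stroke until the reader is clearly lifted, let the paddle all the way up again so that the reader sits back down, then press the paddle all the way down and finish while still holding it down, the reader resting on the saddle and the robot not touching it. Do not lean on or lift the reader with the arm, and leave the jar and the tube rack where they stand.

Things in the scene. Friction and masses are not known exactly. Their poses are not given: they have to be found in the camera images.
- reader: Fixed black foot mat and hinge bracket of the light-grey bench reader, which is 300 x 260 mm in plan (its x, y axes; x within +-150 mm, y within +-130 mm of the origin) and 223 mm high on its +y half; the -y half is a deck 75 to 110 mm high with a dark glass. Origin: on the bench under the middle of the reader, z up. The lift lug sticks out of the -y side wall. Stands in other places with yaw up to 0.2 rad either way.
- reader_top: The reader itself, about 4 kg (mass varies by a quarter). It swings up on a hinge along the reader's x axis near its +y edge; origin at the hinge, 120 mm from reader's origin along +y and 12 mm above the bench; same axes as reader while it sits down. It sits down by its weight when not lifted.
- lift_pad (a point): Middle of the underside of the steel lift pad (disc 32 mm across, 4 mm thick) under the yellow lug; 60 mm above the bench while the reader sits down, 172 mm from reader's origin along -y. The lug is a yellow plate 46 mm wide, its top at 72 mm, reaching 68 mm out from the reader's side wall (26 mm farther out than the pad's middle; the wall is 42 mm inward), with a black and white spot on top right above the pad. Under it there is free space down to the bench.
- jack: Loose blue lever jack, about 0.8 kg, standing on the bench. Origin: underside of its base, z up. Base plate 10 mm thick, 70 mm wide (y), from x = -155 to +112 mm. +x is the saddle end: saddle axis at x = +90 mm, y = 0. Grip post with a black band: 40 mm (x) by 26 mm (y), upright, centred at x = -6 mm, y = 0, top at z = 100 mm; grip it across y. The handle runs back from the post over the base to the -x end.
- jack_saddle: The jack's saddle: black rubber-topped steel disc 40 mm across that only moves straight up and down in the jack, 50 mm per rad of jack_handle. Origin: middle of its top face, 48 mm above the jack's underside with the handle up; rises 26 mm at full stroke, so about the last 14 mm lift the reader.
- jack_handle (a joint): Pump handle of the jack, rad: 0 = fully up (a light spring takes it back up), 0.52 = fully down on its stop, handle level. Turns about the jack's y axis through x = -30 mm, z = 45 mm. The paddle must be pushed down with about 1 N at first, 5 to 9 N once the reader hangs on the saddle, and rises again when it is let go.
- paddle (a point): Middle of the top face of the red paddle (50 mm long, 44 mm wide, 14 mm thick) at the handle's end, to be pressed from above. It lies 140 mm from the handle's turning axis along the handle and 7 mm above the handle's centre line: about 121 mm above the bench when up (leaning 0.52 rad, higher towards its free end), 52 mm when fully down; in the jack's frame it goes from x = -148 mm (up) to x = -170 mm (down).
- jar: Amber jar with a white cap, 56 mm across, 85 mm high; origin at its underside. To be left alone.
- tube_rack: Pale tube rack 70 x 160 mm, 45 mm high, with blue and green capped tubes to 81 mm; origin at its underside, long side along y. To be left alone.

How it is judged:
By the outcome, as a careful person would: the job done as asked, in the order asked, and still so for the second after the job is handed in, while the arm keeps its last pose, push and grip.
It also fails if it takes over 61 s, if anything falls off the work surface, if the arm or the gripper's body presses on something with over 40 N, if the wrist force passes 120 N, or if a joint passes its speed limit or range.

ROBOT

A 7-joint arm with a two-finger parallel gripper is mounted at the origin on the work surface. World frame = base frame: x ahead of the robot, y to its left, z up, the work surface at z = 0. Lengths are in m, angles in rad, forces in N, time in s.
With the tool pointing down it reaches from about 0.4 to 0.875 m from the base axis. Payload 19.3 kg.
Tool frame: the origin (TCP) lies between the finger pads; the fingertips stand 17 mm ahead of it and the grasp point (between the pads) lies 2 mm behind it; x points along the fingers, y is the direction in which the jaws open and shut, and the axes are right-handed (so a half turn about x gives the same grasp; the last joint's range is limited). The gripper opens to 85 mm and grips with 20 to 120 N. Pads are 22 mm wide; open, the fingers measure 114 mm over their backs; the gripper's body (76 mm by 85 mm) begins 54 mm behind the grasp point. The pads swing forward as they close: fully open they stand 13 mm farther back than shut.
Start: joints at [1.188, 0.521, -0.036, 1.599, 0.021, 1.021, -0.113], TCP at [0.192, -0.595, 0.248] pointing down, gripper open.
Joint ranges: [-2.91, 2.91], [-0.3, 2.13], [-1.5, 1.42], [0.17, 2.43], [-1.26, 4.41], [0.16, 1.93], [-2.52, 2.52]. Speed limits (rad/s): [1.89, 1.89, 2.39, 2.39, 3.01, 3.01, 3.01].

INTERFACE

Orientations are given as [roll, pitch, yaw] about the fixed x, y, z axes, in that order (R = Rz(yaw) Ry(pitch) Rx(roll)).
In Python, from workcell import bot gives the robot as it stands.
- The arm moves only by the shell command python3 -m creep 'ROWS' [FORCE]. ROWS is JSON, a list of rows, each an object of numbers: "wx", "wy", "wz": the turn, a rotation vector about the tool's x, y, z in degrees; "tx", "ty", "tz": the shift along the tool's x, y, z in m; "claw": the closure, from 0 (fully open) to 1 (shut). A call has 1 to 8 rows; each row is the pose to reach, as a shift and turn from the pose measured when the call began, along the tool's axes at that moment; what a row does not reach only later rows make up. A row lasts 1/10 s, in which the tool goes at most 50 mm and 8.59 degrees, less where a joint would pass 70% of its speed; a pose out of reach is approached as far as the arm can. A call with a gripper value outside its range is refused whole. The fingers move at their own pace and stop on an object; FORCE is the grip in N (left out, the last holds). Time passes only in rows, so rows that repeat a pose let the fingers close. It gives the time, the measured TCP pose, the force and the opening at its end, in the units of the state.
- bot.observe(): the state, without advancing time (a new reading comes with each control period).
- bot.grab_frame(name): name is "side" or "top" or "wrist"; returns the picture (480x640x3 uint8, blue, green, red); there is no depth.
- bot.get_calibration(name): a dict with "fx", "fy", "cx", "cy" (pixels), "R" (3x3) and "t" (3): a world point X has camera coordinates R X + t. Camera axes: x right, y down, z forward; pixel columns grow to the right and rows downward; lengths in m; the calibration is good to about 2 mm. A picture is of the moment at which its call begins: read the wrist's pose just before it. get_calibration takes no time and is no camera call; for the wrist camera it gives the pose at the moment of the call.
- bot.job_done(): hands the job in, once; it reports no verdict.
The state is a dict: "clock": time; "qpos": joint angles; "qd": joint speeds; "joint_efforts": joint torques, N m; "position": TCP position; "tool_rot": TCP orientation; "force": force on the tool from outside, world axes, zero at the start; "moment": the same for the moment, N m; "grip_width": finger opening in m.
Only numpy, scipy, OpenCV 4.12 (cv2) and the standard library are available. Lean on these libraries where they do the work, as an engineer would, in place of code of your own. Each camera call takes 0.05 s, during which the arm holds its last target.

## Working session

There is one attempt and no reset: what is moved stays moved. The work goes in short steps, Python scripts to look and compute and a shell command to move; the robot and the scene stay as the last step left them, time stands still between calls to the robot, and variables do not carry over. Pictures are saved under pics/ and viewed, and the job is handed in when it is done.

```bash
ls; mkdir -p pics; python3 - <<'E'
from workcell import bot
import cv2
print(bot.observe())
for n in("side","top","wrist"):
    c=bot.get_calibration(n);print(n,c)
    cv2.imwrite(f"pics/{n}0.png",bot.grab_frame(n))
E
```

```text
pics
{'clock': 0.0, 'qpos': array([ 1.18780168,  0.52199955, -0.03635207,  1.60003679,  0.02120363,
        1.02109808, -0.11280774]), 'qd': array([ 0.00102431, -0.00098865,  0.00029503, -0.00024045, -0.00096119,
       -0.00011024,  0.0005749 ]), 'joint_efforts': array([-3.73615912e-04, -9.27118492e+01,  1.97969556e+00, -3.69931591e+01,
        1.78156426e-02,  8.20640184e-03,  3.43261991e-05]), 'position': array([ 0.19219832, -0.5943616 ,  0.24772415]), 'tool_rot': array([-1.50632588,  1.5696397 ,  1.94806752]), 'force': array([ 0.51050736,  0.10464736, -0.32363466]), 'moment': array([-0.021038  ,  0.04449045,  0.02096782]), 'grip_width': 0.08550930572691}
side {'fx': 514.7079559780865, 'fy': 514.7079559780865, 'cx': 328.4748157227611, 'cy': 240.41776179379974, 'R': array([[-0.73509735, -0.6779421 ,  0.00513761],
       [-0.43547647,  0.46635505, -0.7699826 ],
       [ 0.51960767, -0.56824948, -0.63804419]]), 't': array([0.47795974, 0.29601263, 0.88184885])}
top {'fx': 550.9597032284654, 'fy': 550.9597032284654, 'cx': 323.43227145601014, 'cy': 235.68366175682806, 'R': array([[ 0.00468048, -0.99993868, -0.01003662],
       [-0.99845589, -0.0041175 , -0.05539747],
       [ 0.05535275,  0.01028041, -0.99841394]]), 't': array([0.07114343, 0.56586851, 1.28272037])}
wrist {'fx': 384.95781403944034, 'fy': 384.95781403944034, 'cx': 323.76247270645274, 'cy': 234.08843620526034, 'R': array([[ 0.30730824, -0.95160837, -0.00177709],
       [-0.91310689, -0.29539954,  0.28102478],
       [-0.26795048, -0.08473855, -0.95969887]]), 't': array([-0.6234069 , -0.03634982,  0.38026931])}
```

View pics/side0.png

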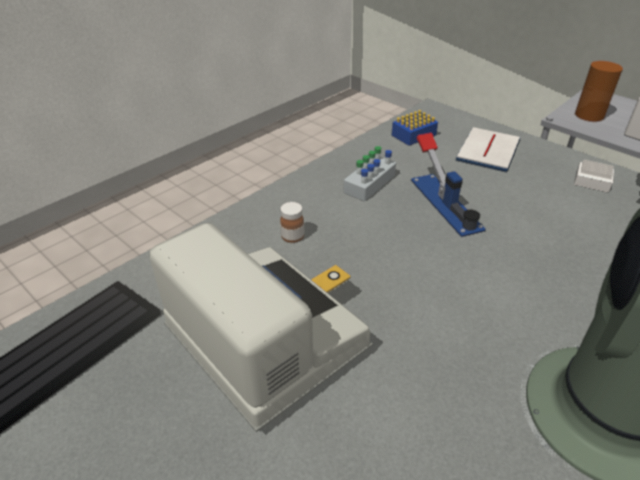

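View pics/top0.png

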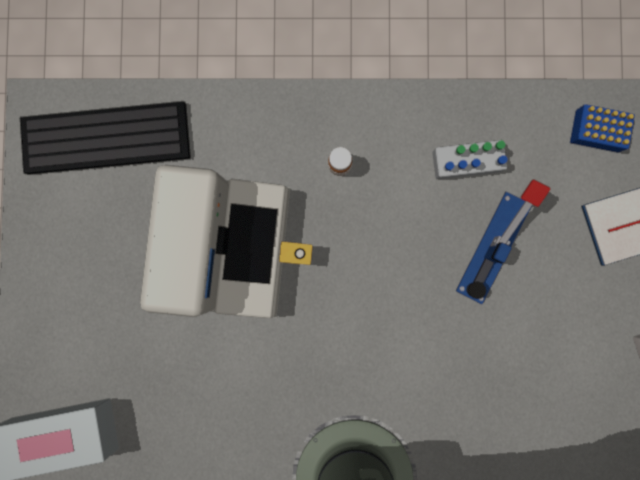

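View pics/wrist0.png

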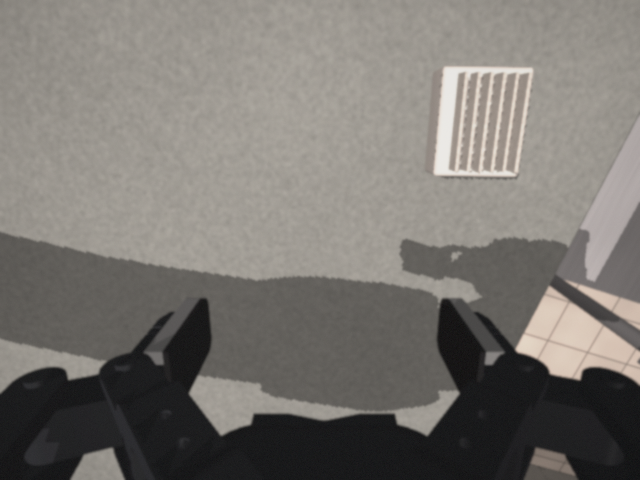

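```bash
cat > h.py <<'E'
import numpy as np,cv2
from workcell import bot
from scipy.spatial.transform import Rotation as Ro
def proj(c,X):
    p=c["R"]@np.asarray(X)+c["t"];return np.array([c["fx"]*p[0]/p[2]+c["cx"],c["fy"]*p[1]/p[2]+c["cy"]])
def ray(c,uv):
    d=c["R"].T@np.array([(uv[0]-c["cx"])/c["fx"],(uv[1]-c["cy"])/c["fy"],1]);return -c["R"].T@c["t"],d/np.linalg.norm(d)
def onz(c,uv,z):
    o,d=ray(c,uv);return o+d*(z-o[2])/d[2]
def tri(c1,u1,c2,u2):
    o1,d1=ray(c1,u1);o2,d2=ray(c2,u2)
    s=np.linalg.lstsq(np.c_[d1,-d2],o2-o1,rcond=None)[0]
    a=o1+s[0]*d1;b=o2+s[1]*d2;return (a+b)/2,np.linalg.norm(a-b)
def blobs(im,lo,hi,amin=15):
    m=cv2.inRange(cv2.cvtColor(im,cv2.COLOR_BGR2HSV),lo,hi)
    n,l,s,c=cv2.connectedComponentsWithStats(m)
    return sorted([(int(s[i,4]),tuple(c[i].round(1)),tuple(s[i,:4]),(l==i).astype(np.uint8)) for i in range(1,n) if s[i,4]>=amin],key=lambda b:-b[0])
E
python3 - <<'E'
from h import *
C={n:bot.get_calibration(n) for n in("side","top")}
I={n:cv2.imread(f"pics/{n}0.png") for n in C}
for n in C:
    for nm,lo,hi in(("yel",(18,120,90),(32,255,255)),("red",(0,150,90),(8,255,255)),("blue",(105,120,40),(125,255,255))):
        for b in blobs(I[n],lo,hi,40)[:4]:
            print(n,nm,b[:3]); 
            if nm=="blue" or nm=="yel" or nm=="red": print("   ",cv2.minAreaRect(cv2.findNonZero(b[3])))
# enlarged crops
t=I["top"];cv2.imwrite("pics/t_jack.png",cv2.resize(t[165:315,440:570],None,fx=4.5,fy=4,interpolation=cv2.INTER_CUBIC))
cv2.imwrite("pics/t_lug.png",cv2.resize(t[150:330,130:350],None,fx=3.3,fy=3.3,interpolation=cv2.INTER_CUBIC))
s=I["side"];cv2.imwrite("pics/s_jack.png",cv2.resize(s[120:245,400:500],None,fx=4.8,fy=4.8,interpolation=cv2.INTER_CUBIC))
E
```

```text
side yel (457, (np.float64(330.4), np.float64(278.5)), (np.int32(312), np.int32(265), np.int32(38), np.int32(27)))
    ((330.67645263671875, 278.2940979003906), (18.69334602355957, 33.785221099853516), 59.03623962402344)
side red (217, (np.float64(426.7), np.float64(141.8)), (np.int32(418), np.int32(134), np.int32(19), np.int32(17)))
    ((426.7413330078125, 142.10345458984375), (17.08397102355957, 14.298541069030762), 68.19859313964844)
side blue (1034, (np.float64(442.4), np.float64(201.1)), (np.int32(412), np.int32(176), np.int32(73), np.int32(60)))
    ((450.3551025390625, 201.96206665039062), (85.28771209716797, 28.650693893432617), 48.366458892822266)
side blue (499, (np.float64(411.2), np.float64(131.4)), (np.int32(393), np.int32(121), np.int32(44), np.int32(23)))
    ((414.60260009765625, 132.20481872558594), (21.40826416015625, 43.32857131958008), 88.60282135009766)
side blue (92, (np.float64(453.8), np.float64(177.0)), (np.int32(448), np.int32(172), np.int32(13), np.int32(11)))
    ((453.50006103515625, 177.00003051757812), (13.435027122497559, 7.77817440032959), 45.0)
side
[... 831 characters left out ...]
10.46175384521484), 26.56505012512207)
top blue (1235, (np.float64(597.0), np.float64(130.8)), (np.int32(571), np.int32(105), np.int32(63), np.int32(47)))
    ((602.3846435546875, 128.07693481445312), (58.44260787963867, 39.61545944213867), 11.309932708740234)
top blue (116, (np.float64(209.1), np.float64(272.9)), (np.int32(206), np.int32(250), np.int32(7), np.int32(47)))
    ((209.26483154296875, 273.02838134765625), (2.876394271850586, 46.37742614746094), 6.115502834320068)
top blue (64, (np.float64(592.1), np.float64(234.6)), (np.int32(583), np.int32(207), np.int32(20), np.int32(57)))
    ((592.2000122070312, 235.1000213623047), (59.134586334228516, 0.9486808180809021), 71.56504821777344)
```

View pics/t_jack.png

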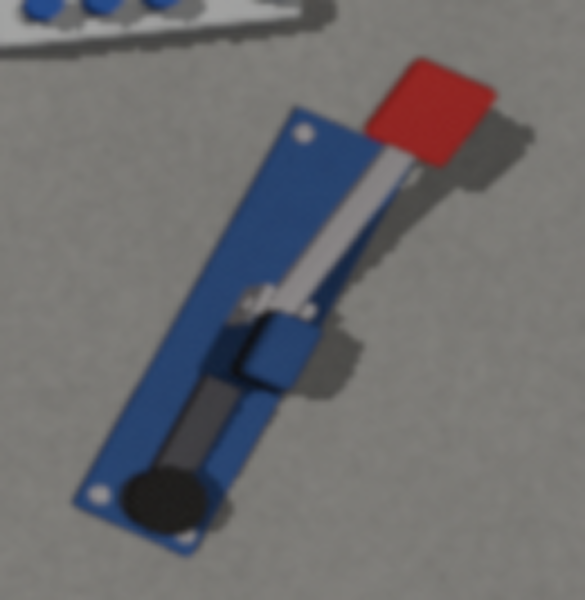

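View pics/t_lug.png

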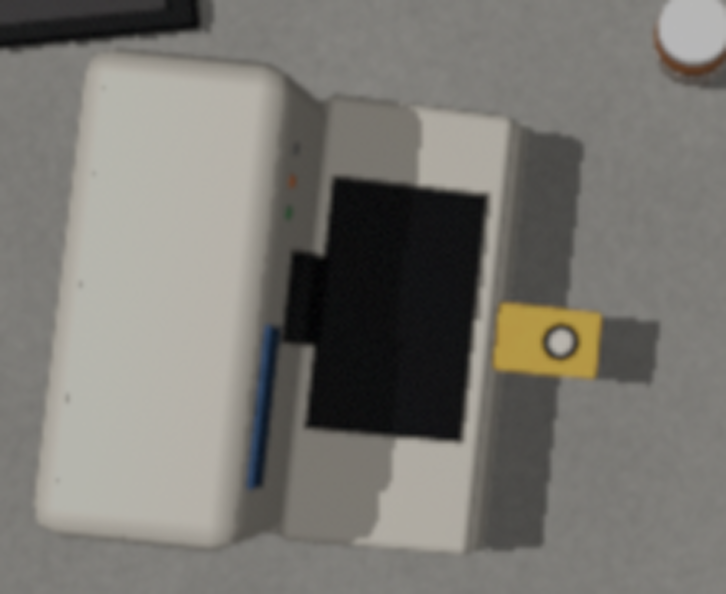

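View pics/s_jack.png

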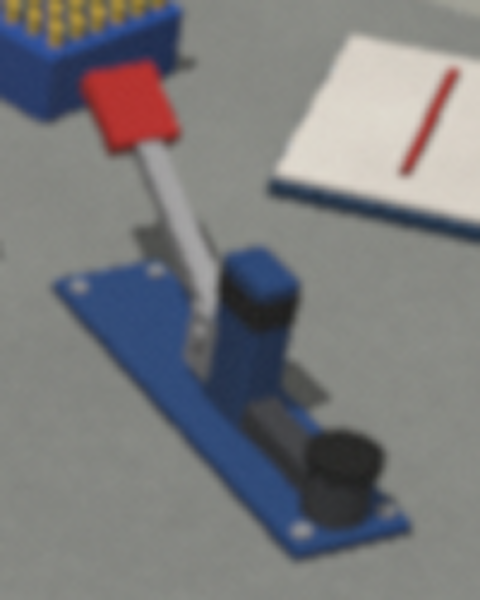

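```bash
python3 - <<'E'
from h import *
T=bot.get_calibration("top");S=bot.get_calibration("side")
bl=onz(T,(505.8,191.8),.01);fl=onz(T,(456.7,290.8),.01);fr=onz(T,(483.3,303.8),.01)
print("bl,fl,fr",bl,fl,fr,"len",np.linalg.norm(bl-fl),"w",np.linalg.norm(fl-fr))
d=fl-bl;yaw=np.arctan2(d[1],d[0]);e=fr-fl;print("yaw",np.degrees(yaw),np.degrees(np.arctan2(e[1],e[0]))+90)
u=np.array([np.cos(yaw),np.sin(yaw),0]);v=np.array([-u[1],u[0],0])
print("origins", fl-u*.112+v*.035, bl+u*.155+v*.035, fr-u*.112-v*.035)
print("saddle org",onz(T,(476.7,289.8),.048)-u*.09, "post", onz(T,(502.9,253),.1)+u*.006)
print("paddle",tri(T,(535.4,192.6),S,(426.7,141.8)), "side fl",onz(S,(412,180),.01))
# side: corners: front-left(295,557)/4.8, front-right (410,528)/4.8, back-left (55,287)/4.8 offs 400,120
for q in((295,555),(410,522),(55,285)):
    print("side",onz(S,(400+q[0]/4.8,120+q[1]/4.8),.01))
print("side posttop",onz(S,(400+262/4.8,120+270/4.8),.1)+u*.006)
print("lug spot",onz(T,(299.7,253.3),.072),tri(T,(299.7,253.3),S,(334,275.3)))
# lug edges (3.3 crop): outer corners (603,313),(597,379); wall corners (498,303),(495,370)
f=lambda q,z:onz(T,(130+q[0]/3.3,150+q[1]/3.3),z)
o1,o2,w1,w2=[f(q,.072) for q in((603,313),(597,379),(500,303),(495,370))]
print("lug w",np.linalg.norm(o1-o2),"len",np.linalg.norm(o1-w1))
for a,b in((w1,o1),(w2,o2)): print(np.degrees(np.arctan2(*(b-a)[1::-1])))
# deck edges: corner (513,120),(467,552) z=.075?; housing top-left edge
for z in(.075,.11): 
  a,b=f((513,120),z),f((467,552),z);print("deck",np.linalg.norm(a-b),np.degrees(np.arctan2(*(a-b)[1::-1])))
a,b=f((334,178),.1),f((307,428),.1);print("glass",np.degrees(np.arctan2(*(a-b)[1::-1])))
o=bot.observe();R=Ro.from_euler("xyz",o["tool_rot"]).as_matrix();print(R.round(3))
E
```

```text
bl,fl,fr [ 0.67186851 -0.358201    0.01      ] [ 0.43748212 -0.24003766  0.01      ] [ 0.4074317  -0.30201151  0.01      ] len 0.26248724638826154 w 0.06887515012043399
yaw 153.24554001198064 -25.86821822584885
origins [ 0.52173596 -0.3217095   0.01      ] [ 0.51770632 -0.31967801  0.01      ] [ 0.5231973  -0.32117729  0.01      ]
saddle org [ 0.52199033 -0.31731167  0.048     ] post [ 0.51911727 -0.31841225  0.1       ]
paddle (array([ 0.65477284, -0.38750802,  0.11936212]), np.float64(0.0014666899411013546)) side fl [ 0.66442404 -0.3559635   0.01      ]
side [ 0.43454191 -0.2371354   0.01      ]
side [ 0.40585504 -0.30034543  0.01      ]
side [ 0.66737435 -0.35752987  0.01      ]
side posttop [ 0.51775732 -0.31860618  0.1       ]
lug spot [0.52248513 0.12633172 0.072     ] (array([0.52150976, 0.12545637, 0.07460865]), np.float64(0.002345689375314218))
lug w 0.045196418078429605 len 0.07076960557990185
-95.30069952347051
-94.76676961210735
deck 0.29582932514833143 -5.559389259421566
deck 0.28746410898506763 -5.55938925942157
glass -5.351542323937817
[[-0.     0.308 -0.951]
 [ 0.001 -0.951 -0.308]
 [-1.    -0.001  0.   ]]
```

```bash
python3 -m creep '[{"tx":0.0,"ty":-0.01,"tz":-0.026,"wx":-8},{"tx":0.0,"ty":-0.03,"tz":-0.07,"wx":-16},{"tx":0.0,"ty":-0.047,"tz":-0.116,"wx":-24},{"tx":0.0,"ty":-0.064,"tz":-0.162,"wx":-32},{"tx":0.0,"ty":-0.081,"tz":-0.208,"wx":-40},{"tx":0.0,"ty":-0.098,"tz":-0.254,"wx":-48},{"tx":0.0,"ty":-0.115,"tz":-0.3,"wx":-56},{"tx":0.0,"ty":-0.13,"tz":-0.34,"wx":-64}]' 60
cat > st.py <<'E'
from h import *
import sys
def st():
    o=bot.observe();R=Ro.from_euler("xyz",o["tool_rot"]).as_matrix()
    print("t",round(o["clock"],2),"p",o["position"].round(4),"tipdown",R[:,0].round(3),"yang",round(np.degrees(np.arctan2(R[1,1],R[0,1])),1),"F",o["force"].round(1),"w",round(o["grip_width"],4),"q",o["qpos"].round(2))
    return o,R
def goto(X,yang):
    """deltas in tool axes; tool pointing straight down, y axis at world angle yang deg"""
    o,R=st();a=np.radians(yang)
    y=np.array([np.cos(a),np.sin(a),0]);x=np.array([0,0,-1.]);G=np.c_[x,y,np.cross(x,y)]
    print("t xyz",(R.T@(np.array(X)-o["position"])).round(4),"w",np.degrees(Ro.from_matrix(R.T@G).as_rotvec()).round(2))
E
python3 -c "
from st import *
goto((.5255,-.3215,.2),63.5)"
```

```text
t 0.15 p [ 0.1922 -0.5945  0.2479] tipdown [-0.     0.001 -1.   ] yang -72.1 F [-0.2 -0.2  0.2] w 0.0855 q [ 1.19  0.52 -0.04  1.6   0.02  1.02 -0.11]
t xyz [ 0.048  -0.1572 -0.4011] w [-1.3558e+02 -5.0000e-02  3.0000e-02]$[0]: bad value
```

```bash
python3 -m creep --help; python3 -m creep '[{"wx":-8,"wy":0,"wz":0,"tx":0,"ty":-0.01,"tz":-0.026,"claw":0},{"wx":-16,"wy":0,"wz":0,"tx":0,"ty":-0.03,"tz":-0.07,"claw":0},{"wx":-24,"wy":0,"wz":0,"tx":0,"ty":-0.047,"tz":-0.116,"claw":0},{"wx":-32,"wy":0,"wz":0,"tx":0,"ty":-0.064,"tz":-0.162,"claw":0},{"wx":-40,"wy":0,"wz":0,"tx":0,"ty":-0.081,"tz":-0.208,"claw":0},{"wx":-48,"wy":0,"wz":0,"tx":0,"ty":-0.098,"tz":-0.254,"claw":0},{"wx":-56,"wy":0,"wz":0,"tx":0,"ty":-0.115,"tz":-0.3,"claw":0},{"wx":-64,"wy":0,"wz":0,"tx":0,"ty":-0.13,"tz":-0.34,"claw":0}]' 60
python3 -c "
from st import *
goto((.5255,-.3215,.2),63.5)"
```

```text
clock: 0.95
position: [0.4774, -0.3642, 0.248]
tool_rot: [-2.921, 1.57, 1.657]
force: [0.3, -0.8, 0.5]
grip_width: 0.0854
t 0.95 p [ 0.4774 -0.3642  0.248 ] tipdown [-0.     0.001 -1.   ] yang -7.7 F [ 0.3 -0.8  0.5] w 0.0854 q [ 0.81  0.5  -0.37  1.65  0.2   1.02  0.24]
t xyz [ 0.048   0.0419 -0.0487] w [-7.12e+01 -6.00e-02 -2.00e-02]invalid input: not JSON, or not a number
```

```bash
python3 -m creep '[{"wx":-8,"wy":0,"wz":0,"tx":0.006,"ty":0.005,"tz":-0.006,"claw":0},{"wx":-16,"wy":0,"wz":0,"tx":0.012,"ty":0.011,"tz":-0.013,"claw":0},{"wx":-24,"wy":0,"wz":0,"tx":0.018,"ty":0.016,"tz":-0.019,"claw":0},{"wx":-32,"wy":0,"wz":0,"tx":0.024,"ty":0.021,"tz":-0.025,"claw":0},{"wx":-40,"wy":0,"wz":0,"tx":0.03,"ty":0.026,"tz":-0.031,"claw":0},{"wx":-48,"wy":0,"wz":0,"tx":0.036,"ty":0.032,"tz":-0.037,"claw":0},{"wx":-56,"wy":0,"wz":0,"tx":0.042,"ty":0.037,"tz":-0.043,"claw":0},{"wx":-64,"wy":0,"wz":0,"tx":0.048,"ty":0.042,"tz":-0.0487,"claw":0}]'
python3 -c "
from st import *
goto((.5255,-.3215,.2),63.5)
cv2.imwrite('pics/w1.png',bot.grab_frame('wrist'));cv2.imwrite('pics/t1.png',bot.grab_frame('top'))"
```

```text
clock: 1.75
position: [0.5257, -0.3212, 0.1995]
tool_rot: [2.462, 1.569, 1.88]
force: [-0.1, 0.1, 0.5]
grip_width: 0.0853
t 1.75 p [ 0.5257 -0.3212  0.1995] tipdown [-0.     0.001 -1.   ] yang 56.6 F [-0.1  0.1  0.5] w 0.0853 q [ 0.87  0.63 -0.62  1.65  0.41  1.    1.1 ]
t xyz [-0.0005 -0.0003 -0.    ] w [-6.87 -0.06 -0.05]
```

View pics/w1.png

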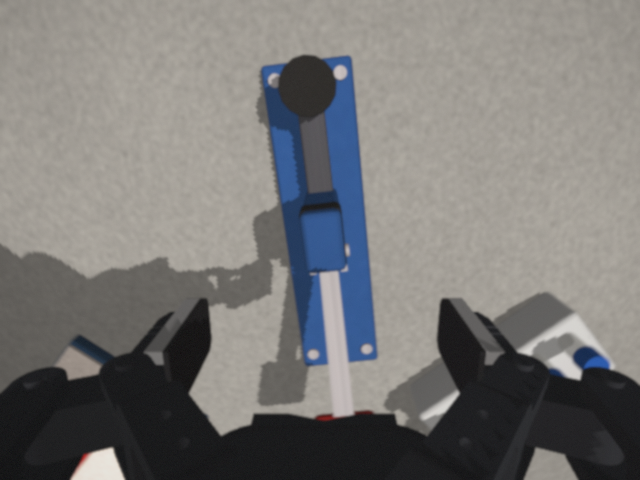

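```bash
python3 -m creep '[{"wx":-4,"wy":0,"wz":0,"tx":0.02,"ty":0,"tz":0,"claw":0},{"wx":-6.9,"wy":0,"wz":0,"tx":0.05,"ty":0,"tz":0,"claw":0},{"wx":-6.9,"wy":0,"wz":0,"tx":0.08,"ty":0,"tz":0,"claw":0},{"wx":-6.9,"wy":0,"wz":0,"tx":0.105,"ty":0,"tz":0,"claw":0},{"wx":-6.9,"wy":0,"wz":0,"tx":0.12,"ty":0,"tz":0,"claw":0},{"wx":-6.9,"wy":0,"wz":0,"tx":0.12,"ty":0,"tz":0,"claw":0}]'
python3 -c "
from st import *
goto((.5255,-.3215,.08),63.5)"
python3 -m creep '[{"wx":0,"wy":0,"wz":0,"tx":0,"ty":0,"tz":0,"claw":1},{"wx":0,"wy":0,"wz":0,"tx":0,"ty":0,"tz":0,"claw":1},{"wx":0,"wy":0,"wz":0,"tx":0,"ty":0,"tz":0,"claw":1},{"wx":0,"wy":0,"wz":0,"tx":0,"ty":0,"tz":0,"claw":1},{"wx":0,"wy":0,"wz":0,"tx":0,"ty":0,"tz":0,"claw":1},{"wx":0,"wy":0,"wz":0,"tx":0,"ty":0,"tz":0,"claw":1},{"wx":0,"wy":0,"wz":0,"tx":0,"ty":0,"tz":0,"claw":1},{"wx":0,"wy":0,"wz":0,"tx":0,"ty":0,"tz":0,"claw":1}]' 60
python3 -c "
from st import *
st()"
```

```text
clock: 2.45
position: [0.5247, -0.3201, 0.0776]
tool_rot: [2.761, 1.566, 2.295]
force: [-0.9, 0.0, 0.0]
grip_width: 0.0853
t 2.45 p [ 0.5247 -0.3201  0.0776] tipdown [-0.003  0.004 -1.   ] yang 63.3 F [-0.9  0.   0. ] w 0.0853 q [ 0.83  0.78 -0.57  1.72  0.55  0.8   1.1 ]
t xyz [-0.0024 -0.0009  0.0013] w [-0.23 -0.26 -0.1 ]
clock: 3.25
position: [0.5248, -0.3206, 0.0783]
tool_rot: [2.801, 1.567, 2.334]
force: [-2.2, -1.1, 7.7]
grip_width: 0.0254
t 3.25 p [ 0.5248 -0.3206  0.0783] tipdown [-0.003  0.003 -1.   ] yang 63.2 F [-2.2 -1.1  7.7] w 0.0254 q [ 0.83  0.78 -0.57  1.72  0.55  0.81  1.1 ]
```

```bash
python3 -m creep '[{"wx":0,"wy":0,"wz":0,"tx":-0.005,"ty":0,"tz":0,"claw":1},{"wx":0,"wy":0,"wz":0,"tx":-0.015,"ty":0,"tz":0,"claw":1},{"wx":0,"wy":0,"wz":0,"tx":-0.03,"ty":0,"tz":0,"claw":1},{"wx":0,"wy":0,"wz":0,"tx":-0.045,"ty":0,"tz":0,"claw":1},{"wx":0,"wy":0,"wz":0,"tx":-0.055,"ty":0,"tz":0,"claw":1},{"wx":0,"wy":0,"wz":0,"tx":-0.06,"ty":0,"tz":0,"claw":1},{"wx":0,"wy":0,"wz":0,"tx":-0.06,"ty":0,"tz":0,"claw":1}]' 80
python3 -c "
from st import *
goto((.512,-.1,.14),-5.4)
cv2.imwrite('pics/s2.png',bot.grab_frame('side'));cv2.imwrite('pics/w2.png',bot.grab_frame('wrist'))"
```

```text
clock: 3.95
position: [0.5252, -0.321, 0.1391]
tool_rot: [2.75, 1.568, 2.283]
force: [-0.3, -0.9, -8.1]
grip_width: 0.0252
t 3.95 p [ 0.5252 -0.321   0.1391] tipdown [-0.002  0.002 -1.   ] yang 63.2 F [-0.3 -0.9 -8.1] w 0.0252 q [ 0.86  0.7  -0.61  1.69  0.49  0.91  1.15]
t xyz [-0.0004  0.1914 -0.1113] w [ 6.863e+01 -1.700e-01  4.000e-02]
```

View pics/s2.png

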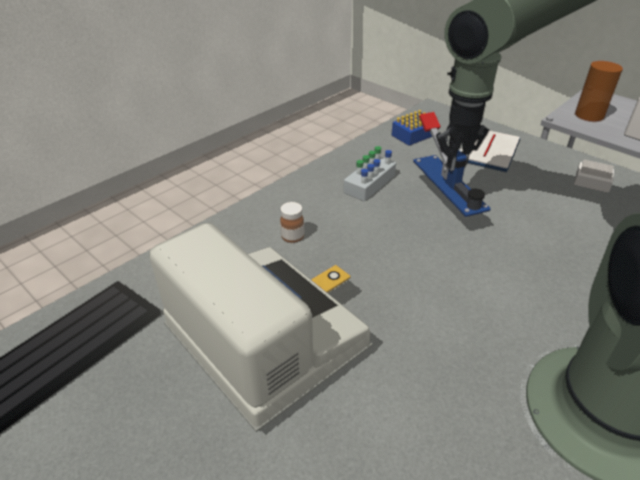

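View pics/w2.png

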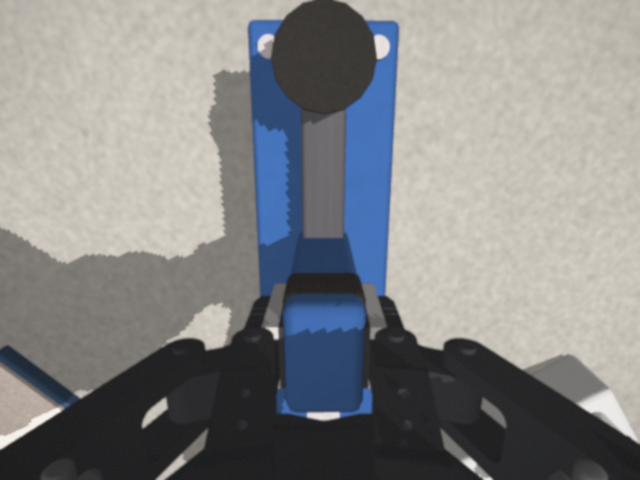

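```bash
python3 -m creep '[{"wx":5,"wy":0,"wz":0,"tx":0,"ty":0.01,"tz":-0.006,"claw":1},{"wx":13,"wy":0,"wz":0,"tx":0,"ty":0.03,"tz":-0.017,"claw":1},{"wx":21,"wy":0,"wz":0,"tx":0,"ty":0.06,"tz":-0.034,"claw":1},{"wx":29,"wy":0,"wz":0,"tx":0,"ty":0.09,"tz":-0.052,"claw":1},{"wx":37,"wy":0,"wz":0,"tx":0,"ty":0.12,"tz":-0.069,"claw":1},{"wx":45,"wy":0,"wz":0,"tx":0,"ty":0.15,"tz":-0.086,"claw":1},{"wx":53,"wy":0,"wz":0,"tx":0,"ty":0.175,"tz":-0.101,"claw":1},{"wx":59,"wy":0,"wz":0,"tx":0,"ty":0.191,"tz":-0.111,"claw":1}]'
python3 -c "
from st import *
goto((.512,-.1,.084),-5.4)"
```

```text
clock: 4.85
position: [0.5113, -0.0976, 0.1383]
tool_rot: [-2.44, 1.565, 2.343]
force: [-0.3, -0.6, -7.6]
grip_width: 0.0255
t 4.85 p [ 0.5113 -0.0976  0.1383] tipdown [-0.004  0.004 -1.   ] yang 4.0 F [-0.3 -0.6 -7.6] w 0.0255 q [ 0.36  0.54 -0.38  1.95  0.29  0.71 -0.12]
t xyz [0.0543 0.0007 0.0026] w [ 9.44 -0.22  0.21]
```

```bash
python3 -m creep '[{"wx":5,"wy":-0.1,"wz":0.1,"tx":0.01,"ty":0.001,"tz":0.003,"claw":1},{"wx":9.4,"wy":-0.2,"wz":0.2,"tx":0.025,"ty":0.001,"tz":0.003,"claw":1},{"wx":9.4,"wy":-0.2,"wz":0.2,"tx":0.04,"ty":0.001,"tz":0.003,"claw":1},{"wx":9.4,"wy":-0.2,"wz":0.2,"tx":0.05,"ty":0.001,"tz":0.003,"claw":1},{"wx":9.4,"wy":-0.2,"wz":0.2,"tx":0.053,"ty":0.001,"tz":0.003,"claw":1},{"wx":9.4,"wy":-0.2,"wz":0.2,"tx":0.053,"ty":0.001,"tz":0.003,"claw":1}]'
python3 -c "
from st import *
goto((.5135-.0005,.0364-.006,.084),-5.4)
for n in('top','side'):cv2.imwrite(f'pics/{n}3.png',bot.grab_frame(n))
t=cv2.imread('pics/top3.png');cv2.imwrite('pics/t3c.png',cv2.resize(t[180:320,260:460],None,fx=4,fy=4,interpolation=cv2.INTER_CUBIC))"
```

```text
clock: 5.45
position: [0.5122, -0.1003, 0.085]
tool_rot: [-1.988, 1.57, 2.631]
force: [-0.8, -0.6, -8.4]
grip_width: 0.0252
t 5.45 p [ 0.5122 -0.1003  0.085 ] tipdown [-0.001  0.001 -1.   ] yang -5.3 F [-0.8 -0.6 -8.4] w 0.0252 q [ 0.3   0.62 -0.29  1.98  0.31  0.59 -0.3 ]
t xyz [ 0.0011 -0.0114 -0.1302] w [ 0.06 -0.03  0.06]
```

View pics/t3c.png

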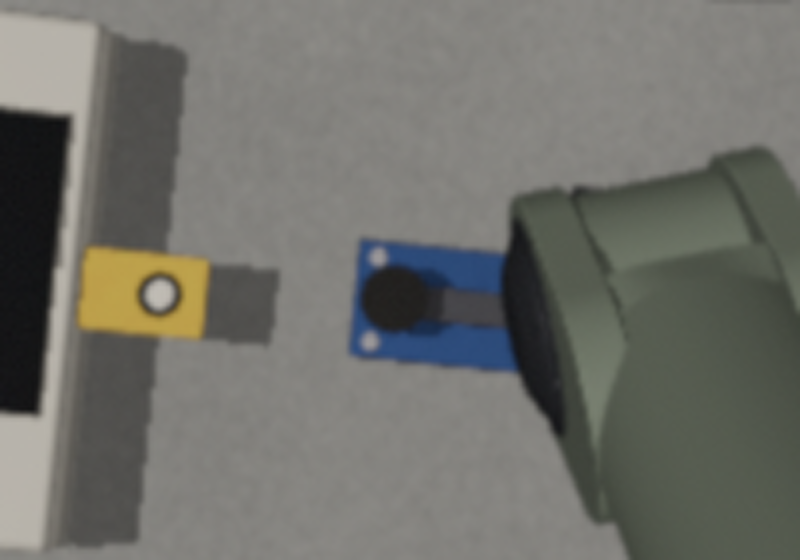

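View pics/side3.png

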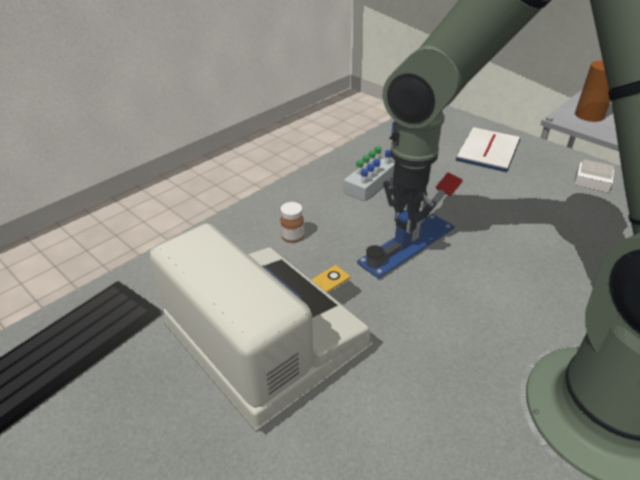

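```bash
python3 - <<'E'
from st import *
T=bot.get_calibration("top");S=bot.get_calibration("side")
im=cv2.imread("pics/top3.png")
f=lambda q,z:onz(T,(260+q[0]/4,180+q[1]/4),z)
s=f((395,299),.0545);l=f((160,294),.072);print("saddle",s,"spot",l,"delta",l-s)
a,b=f((361,240),.0165),f((350,353),.0165);print("front edge",a,b,np.linalg.norm(a-b),"yaw",np.degrees(np.arctan2(*(a-b)[1::-1]))+90)
a,b=f((361,240),.0165),f((505,252),.0165);print(np.degrees(np.arctan2(*(a-b)[1::-1])))
a,b=f((350,353),.0165),f((520,372),.0165);print(np.degrees(np.arctan2(*(a-b)[1::-1])))
o,R=st()
# expected saddle from tcp: 96mm ahead along jack x
print("exp", o["position"]+0.096*(-R[:,2]))
side=cv2.imread("pics/side3.png");cv2.imwrite("pics/s3c.png",cv2.resize(side[210:310,300:460],None,fx=5,fy=5,interpolation=cv2.INTER_CUBIC))
print(R.T@(l-s))
E
```

```text
saddle [ 0.52018351 -0.00754724  0.0545    ] spot [0.52203776 0.12565248 0.072     ] delta [0.00185425 0.13319972 0.0175    ]
front edge [0.55560754 0.01044279 0.0165    ] [0.48918429 0.0167643  0.0165    ] 0.06672339009930241 yaw 84.56352615425648
85.46896400292046
83.89988405821511
t 5.55 p [ 0.5126 -0.1004  0.0857] tipdown [ 0.  0. -1.] yang -5.4 F [ 1.4 -0.2 -8.1] w 0.0251 q [ 0.3   0.62 -0.3   1.98  0.31  0.59 -0.3 ]
exp [ 0.52153602 -0.00483736  0.08573664]
[-0.01746188 -0.01058459 -0.13279647]
```

View pics/s3c.png

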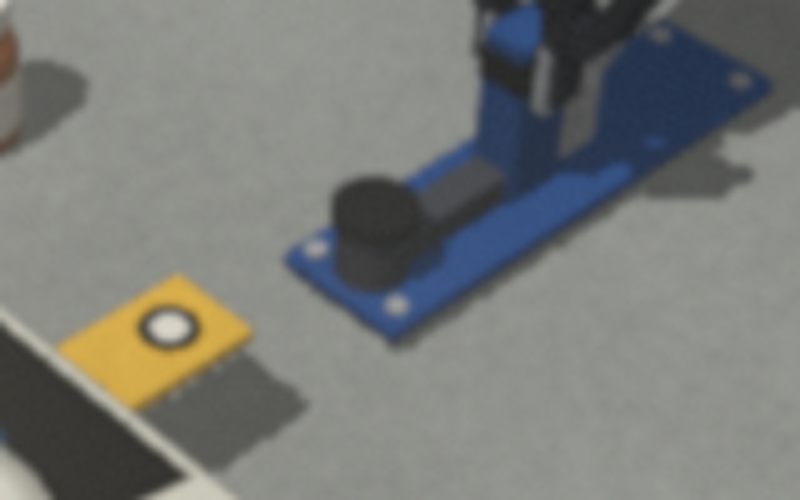

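```bash
python3 - <<'E'
from st import *
T=bot.get_calibration("top");S=bot.get_calibration("side")
o,R=st()
s=onz(S,(300+377/5,210+210/5),.0545);l=onz(S,(300+170/5,210+327/5),.072)
print("side",s,l,l-s,R.T@(l-s))
s,e=tri(T,(358.75,254.75),S,(375.4,252));l,g=tri(T,(300,253.5),S,(334,275.4));print(s,e,l,g,R.T@(l-s))
E
```

```text
t 5.55 p [ 0.5126 -0.1004  0.0857] tipdown [ 0.  0. -1.] yang -5.4 F [ 1.4 -0.2 -8.1] w 0.0251 q [ 0.3   0.62 -0.3   1.98  0.31  0.59 -0.3 ]
side [ 0.51805604 -0.00694709  0.0545    ] [0.52218069 0.12293101 0.072     ] [0.00412465 0.12987811 0.0175    ] [-0.01746236 -0.00801404 -0.1297013 ]
[ 0.51966929 -0.00803554  0.05291412] 0.0013595203699265411 [0.52136964 0.12504245 0.07408862] 0.0015914555793280225 [-0.02113644 -0.01072581 -0.13266202]
```

```bash
python3 -m creep '[{"wx":0,"wy":0,"wz":0,"tx":0.003,"ty":-0.005,"tz":-0.01,"claw":1},{"wx":0,"wy":0,"wz":0,"tx":0.003,"ty":-0.01,"tz":-0.03,"claw":1},{"wx":0,"wy":0,"wz":0,"tx":0.003,"ty":-0.01,"tz":-0.055,"claw":1},{"wx":0,"wy":0,"wz":0,"tx":0.003,"ty":-0.01,"tz":-0.08,"claw":1},{"wx":0,"wy":0,"wz":0,"tx":0.003,"ty":-0.01,"tz":-0.1,"claw":1},{"wx":0,"wy":0,"wz":0,"tx":0.003,"ty":-0.01,"tz":-0.12,"claw":1},{"wx":0,"wy":0,"wz":0,"tx":0.003,"ty":-0.01,"tz":-0.129,"claw":1},{"wx":0,"wy":0,"wz":0,"tx":0.003,"ty":-0.01,"tz":-0.1315,"claw":1}]'
python3 -c "
from st import *
st()
for n in('top','side','wrist'):cv2.imwrite(f'pics/{n}4.png',bot.grab_frame(n))
s=cv2.imread('pics/side4.png');cv2.imwrite('pics/s4c.png',cv2.resize(s[200:320,280:440],None,fx=5,fy=5,interpolation=cv2.INTER_CUBIC))
t=cv2.imread('pics/top4.png');cv2.imwrite('pics/t4c.png',cv2.resize(t[180:320,260:460],None,fx=4,fy=4,interpolation=cv2.INTER_CUBIC))"
```

```text
clock: 6.35
position: [0.5149, 0.0326, 0.083]
tool_rot: [2.385, 1.57, 0.722]
force: [1.1, -1.1, -8.4]
grip_width: 0.025
t 6.35 p [0.5149 0.0326 0.083 ] tipdown [ 0.001  0.001 -1.   ] yang -5.3 F [ 1.1 -1.1 -8.4] w 0.025 q [ 0.03  0.61 -0.28  2.    0.3   0.57 -0.55]
```

View pics/s4c.png

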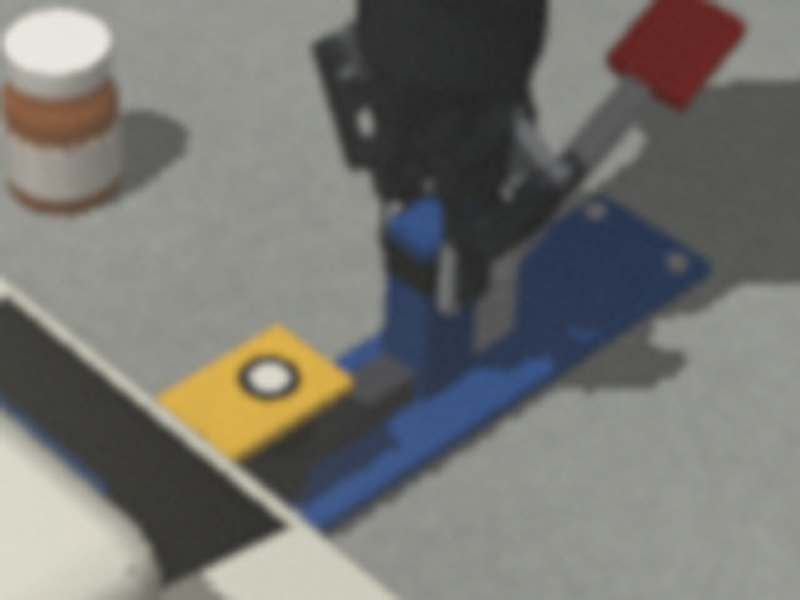

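View pics/t4c.png

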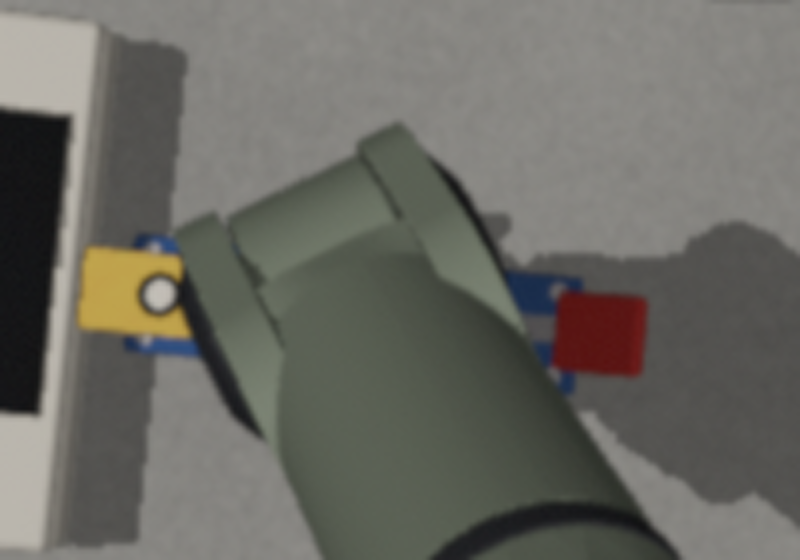

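View pics/wrist4.png

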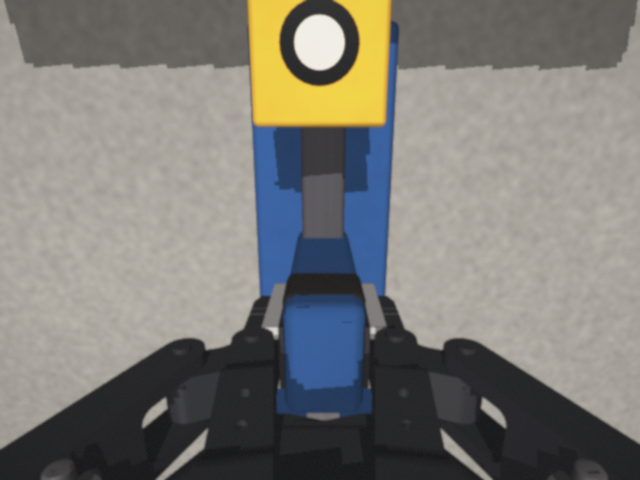

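```bash
python3 - <<'E'
from st import *
o,R=st();W=bot.get_calibration("wrist");p=o["position"]
# camera in tool frame: X_t = R.T(X-p)
def tray(uv):
    a,d=ray(W,uv);return R.T@(a-p),R.T@d
def atx(uv,x):
    a,d=tray(uv);return a+d*(x-a[0])/d[0]
# saddle top: below TCP by .0781-.048 ; spot: below TCP by p.z-.072
for v in(56,60): print("saddle",atx((324,v),.0783-.048))
print("near edge",atx((324,112),.0783-.048))
print("post top", atx((323,300),.0783-.1))
print("spot",atx((320,42),p[2]-.072))
print("lug near edge",atx((320,126),p[2]-.072))
E
```

```text
t 6.5 p [0.5148 0.0306 0.0828] tipdown [ 0. -0. -1.] yang -5.4 F [ 0.4 -0.4 -8.2] w 0.0253 q [ 0.03  0.61 -0.28  2.    0.3   0.57 -0.54]
saddle [ 0.0303      0.00012075 -0.09570566]
saddle [ 0.0303      0.0001204  -0.09433157]
near edge [ 0.0303      0.00011569 -0.07577459]
post top [-0.0217     -0.0001841  -0.02117807]
spot [ 0.01078309 -0.00116939 -0.09692602]
lug near edge [ 0.01078309 -0.0012522  -0.07074423]
```

```bash
python3 - <<'E'
from st import *
o,R=st();W=bot.get_calibration("wrist");p=o["position"]
im=bot.grab_frame("wrist")
b=blobs(im,(18,120,90),(32,255,255),200)[0];print(b[:3])
m=b[3]
# white spot: hole in yellow
h,s,v=cv2.split(cv2.cvtColor(im,cv2.COLOR_BGR2HSV))
w=((v>180)&(s<50)).astype(np.uint8);w[100:]=0;w[:,:250]=0;w[:,400:]=0
M=cv2.moments(w,True);c=(M['m10']/M['m00'],M['m01']/M['m00']);print(c,M['m00'])
a,d=ray(W,c);a=R.T@(a-p);d=R.T@d;print("spot tool",a+d*(p[2]-.072-a[0])/d[0])
E
```

```text
t 6.5 p [0.5148 0.0306 0.0828] tipdown [ 0. -0. -1.] yang -5.4 F [ 0.4 -0.4 -8.2] w 0.0253 q [ 0.03  0.61 -0.28  2.    0.3   0.57 -0.54]
(12052, (np.float64(318.6), np.float64(70.2)), (np.int32(247), np.int32(0), np.int32(144), np.int32(126)))
(318.6564079007809, 40.03628847037207) 2177.0
spot tool [ 0.01078309 -0.00160196 -0.09750358]
```

```bash
python3 -m creep '[{"wx":0,"wy":0,"wz":0,"tx":0.001,"ty":-0.0015,"tz":-0.0015,"claw":1},{"wx":0,"wy":0,"wz":0,"tx":0.003,"ty":-0.0015,"tz":-0.0015,"claw":1},{"wx":0,"wy":0,"wz":0,"tx":0.004,"ty":-0.0015,"tz":-0.0015,"claw":1},{"wx":0,"wy":0,"wz":0,"tx":0.005,"ty":-0.0015,"tz":-0.0015,"claw":1},{"wx":0,"wy":0,"wz":0,"tx":0.005,"ty":-0.0015,"tz":-0.0015,"claw":1}]'
python3 -c "
from st import *
st()
o,R=st();W=bot.get_calibration('wrist');p=o['position']
im=bot.grab_frame('wrist')
h,s,v=cv2.split(cv2.cvtColor(im,cv2.COLOR_BGR2HSV))
w=((v>180)&(s<50)).astype(np.uint8);w[100:]=0;w[:,:250]=0;w[:,400:]=0
M=cv2.moments(w,True);c=(M['m10']/M['m00'],M['m01']/M['m00']);print(c,M['m00'])
a,d=ray(W,c);a=R.T@(a-p);d=R.T@d;print('spot tool',a+d*(p[2]-.072-a[0])/d[0])"
```

```text
clock: 7.05
position: [0.5133, 0.0315, 0.0784]
tool_rot: [0.114, 1.57, -1.553]
force: [-8.3, -2.8, 13.1]
grip_width: 0.0253
t 7.05 p [0.5133 0.0315 0.0784] tipdown [ 0.    -0.001 -1.   ] yang -5.5 F [-8.3 -2.8 13.1] w 0.0253 q [ 0.03  0.62 -0.27  2.    0.3   0.56 -0.55]
t 7.05 p [0.5133 0.0315 0.0784] tipdown [ 0.    -0.001 -1.   ] yang -5.5 F [-8.3 -2.8 13.1] w 0.0253 q [ 0.03  0.62 -0.27  2.    0.3   0.56 -0.55]
(323.2994422994423, 39.85070785070785) 2331.0
spot tool [ 0.00635639 -0.00011934 -0.09674529]
```

```bash
python3 -m creep '[{"wx":0,"wy":0,"wz":0,"tx":-0.001,"ty":0,"tz":-0.001,"claw":1},{"wx":0,"wy":0,"wz":0,"tx":-0.001,"ty":0,"tz":-0.001,"claw":0},{"wx":0,"wy":0,"wz":0,"tx":-0.001,"ty":0,"tz":-0.001,"claw":0},{"wx":0,"wy":0,"wz":0,"tx":-0.001,"ty":0,"tz":-0.001,"claw":0},{"wx":0,"wy":0,"wz":0,"tx":-0.001,"ty":0,"tz":-0.001,"claw":0},{"wx":0,"wy":0,"wz":0,"tx":-0.001,"ty":0,"tz":-0.001,"claw":0},{"wx":0,"wy":0,"wz":0,"tx":-0.001,"ty":0,"tz":-0.001,"claw":0}]'
python3 -m creep '[{"wx":0,"wy":0,"wz":0,"tx":-0.01,"ty":0,"tz":0,"claw":0},{"wx":0,"wy":0,"wz":0,"tx":-0.03,"ty":0,"tz":0,"claw":0},{"wx":0,"wy":0,"wz":0,"tx":-0.06,"ty":0,"tz":0,"claw":0},{"wx":0,"wy":0,"wz":0,"tx":-0.09,"ty":0,"tz":0,"claw":0},{"wx":0,"wy":0,"wz":0,"tx":-0.12,"ty":0,"tz":0,"claw":0},{"wx":0,"wy":0,"wz":0,"tx":-0.13,"ty":0,"tz":0,"claw":0}]'
python3 -c "
from st import *
st()
cv2.imwrite('pics/w5.png',bot.grab_frame('wrist'))"
```

```text
clock: 7.8
position: [0.5134, 0.0325, 0.0793]
tool_rot: [0.114, 1.57, -1.552]
force: [0.4, -0.2, -0.5]
grip_width: 0.0855
clock: 8.4
position: [0.5143, 0.0329, 0.2127]
tool_rot: [1.525, 1.567, -0.141]
force: [-0.5, -0.3, 0.7]
grip_width: 0.0856
t 8.4 p [0.5143 0.0329 0.2127] tipdown [ 0.004 -0.001 -1.   ] yang -5.5 F [-0.5 -0.3  0.7] w 0.0856 q [ 0.09  0.41 -0.35  1.91  0.19  0.85 -0.45]
```

View pics/w5.png

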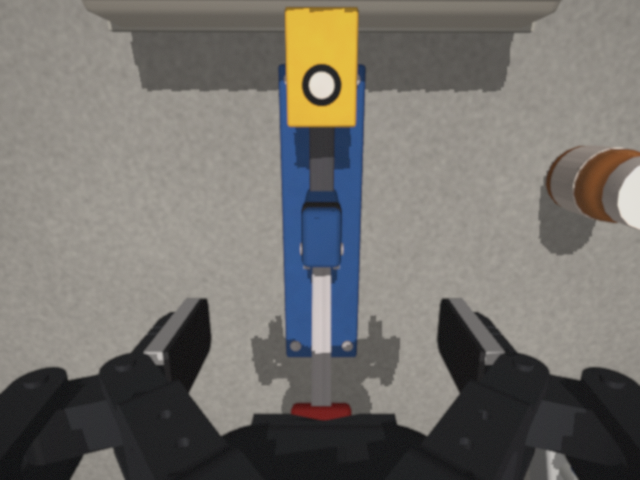

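```bash
python3 - <<'E'
from st import *
W=bot.get_calibration("wrist");o,R=st()
q={k:onz(W,v,.01) for k,v in dict(fl=(279,67),fr=(366,67),bl=(287,356),br=(357,356)).items()}
for k in q:print(k,q[k])
f=(q['fl']+q['fr'])/2;b=(q['bl']+q['br'])/2;u=(f-b)/np.linalg.norm(f-b)
print("len",np.linalg.norm(f-b),"yaw",np.degrees(np.arctan2(u[1],u[0])))
print("saddle",f-.022*u,b+.245*u,"lug",onz(W,(321.5,85),.072))
print("post",onz(W,(322,237),.1)+u*.096)
im=cv2.imread("pics/w5.png");cv2.imwrite("pics/w5c.png",cv2.resize(im[0:370,250:400],None,fx=1.6*2.4,fy=1.6,interpolation=cv2.INTER_CUBIC))
E
```

```text
t 8.45 p [0.5144 0.0328 0.2128] tipdown [ 0.004 -0.001 -1.   ] yang -5.5 F [0.4 0.4 3.2] w 0.0855 q [ 0.09  0.41 -0.35  1.91  0.19  0.85 -0.45]
fl [0.49084788 0.14922745 0.01      ]
fr [0.55928148 0.14268065 0.01      ]
bl [ 0.46508969 -0.11153413  0.01      ]
br [ 0.53342747 -0.11826442  0.01      ]
len 0.2621267129762379 yaw 84.35013679878406
saddle [0.52289881 0.12406092 0.01      ] [0.52337858 0.12891054 0.01      ] lug [0.52258505 0.12748175 0.072     ]
post [0.52321164 0.12881708 0.1       ]
```

View pics/w5c.png

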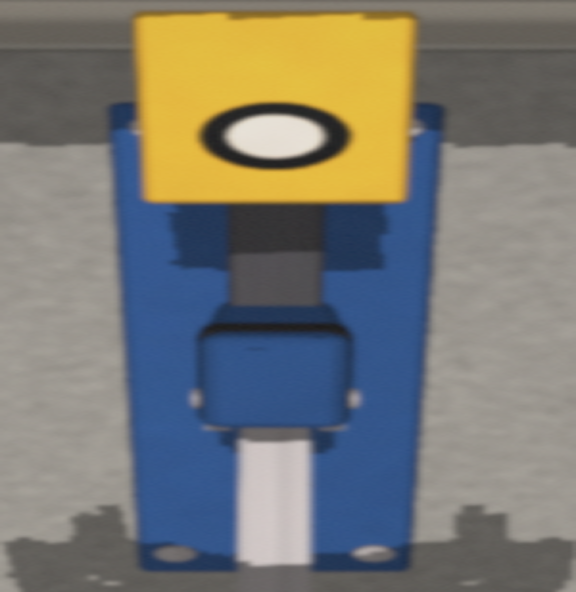

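```bash
python3 -c "
from st import *
goto((.500,-.1105,.165),-5.5)"
python3 -m creep '[{"wx":0,"wy":0,"wz":0,"tx":0,"ty":0,"tz":0.02,"claw":1},{"wx":0,"wy":0,"wz":0,"tx":0,"ty":0,"tz":0.05,"claw":1},{"wx":0,"wy":0,"wz":0,"tx":0,"ty":0,"tz":0.08,"claw":1},{"wx":0,"wy":0,"wz":0,"tx":0,"ty":0,"tz":0.11,"claw":1},{"wx":0,"wy":0,"wz":0,"tx":0,"ty":0,"tz":0.135,"claw":1},{"wx":0,"wy":0,"wz":0,"tx":0.01,"ty":0,"tz":0.142,"claw":1},{"wx":0,"wy":0,"wz":0,"tx":0.02,"ty":0,"tz":0.142,"claw":1},{"wx":0,"wy":0,"wz":0,"tx":0.02,"ty":0,"tz":0.142,"claw":1}]'
python3 -c "
from st import *
goto((.500,-.1105,.165),-5.5)
for n in('top','side','wrist'):cv2.imwrite(f'pics/{n}6.png',bot.grab_frame(n))"
```

```text
t 8.45 p [0.5144 0.0328 0.2128] tipdown [ 0.004 -0.001 -1.   ] yang -5.5 F [0.4 0.4 3.2] w 0.0855 q [ 0.09  0.41 -0.35  1.91  0.19  0.85 -0.45]
t xyz [ 0.0478 -0.0009  0.144 ] w [ 0.04  0.01 -0.25]
clock: 9.25
position: [0.5002, -0.1075, 0.191]
tool_rot: [1.838, 1.569, 0.173]
force: [-0.0, -0.2, -0.2]
grip_width: -0.0001
t 9.25 p [ 0.5002 -0.1075  0.191 ] tipdown [ 0.002  0.    -1.   ] yang -5.4 F [-0.  -0.2 -0.2] w -0.0001 q [ 0.34  0.43 -0.32  1.94  0.18  0.79 -0.17]
t xyz [0.026 0.    0.003] w [ 0.09 -0.03 -0.09]
```

View pics/side6.png

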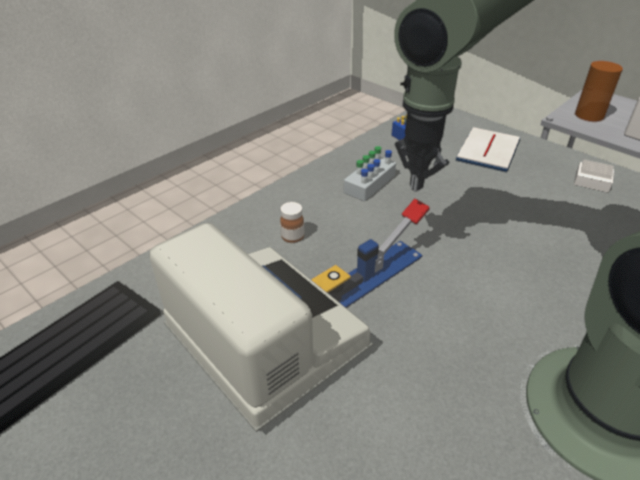

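View pics/wrist6.png

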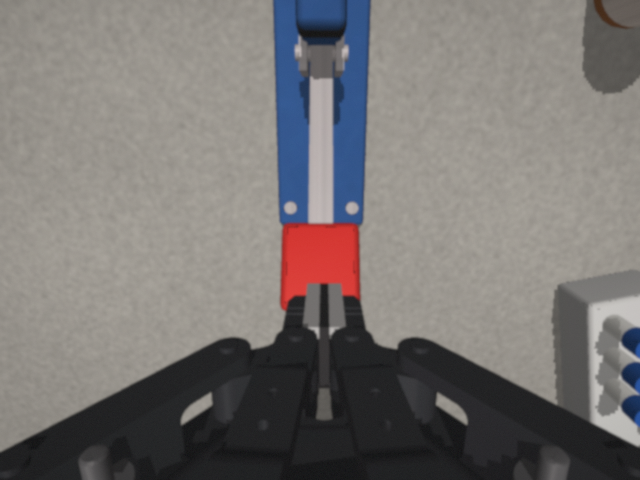

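```bash
python3 -m creep '[{"wx":0,"wy":0,"wz":0,"tx":0.015,"ty":0,"tz":0.003,"claw":1},{"wx":0,"wy":0,"wz":0,"tx":0.035,"ty":0,"tz":0.003,"claw":1},{"wx":0,"wy":0,"wz":0,"tx":0.045,"ty":0,"tz":0.003,"claw":1},{"wx":0,"wy":0,"wz":0,"tx":0.053,"ty":0,"tz":0.003,"claw":1},{"wx":0,"wy":0,"wz":0,"tx":0.06,"ty":0,"tz":0.007,"claw":1},{"wx":0,"wy":0,"wz":0,"tx":0.066,"ty":0,"tz":0.01,"claw":1},{"wx":0,"wy":0,"wz":0,"tx":0.072,"ty":0,"tz":0.013,"claw":1},{"wx":0,"wy":0,"wz":0,"tx":0.078,"ty":0,"tz":0.016,"claw":1}]'
python3 -c "
from st import *
st()
for n in('side','wrist'):cv2.imwrite(f'pics/{n}7.png',bot.grab_frame(n))
s=cv2.imread('pics/side7.png');cv2.imwrite('pics/s7c.png',cv2.resize(s[150:350,260:460],None,fx=3,fy=3,interpolation=cv2.INTER_CUBIC))"
```

```text
clock: 10.2
position: [0.5001, -0.1237, 0.1145]
tool_rot: [1.596, 1.566, -0.069]
force: [0.1, 1.3, 1.2]
grip_width: 0.0003
t 10.2 p [ 0.5001 -0.1237  0.1145] tipdown [ 0.004 -0.    -1.   ] yang -5.4 F [0.1 1.3 1.2] w 0.0003 q [ 0.33  0.55 -0.27  1.99  0.25  0.62 -0.2 ]
```

View pics/s7c.png

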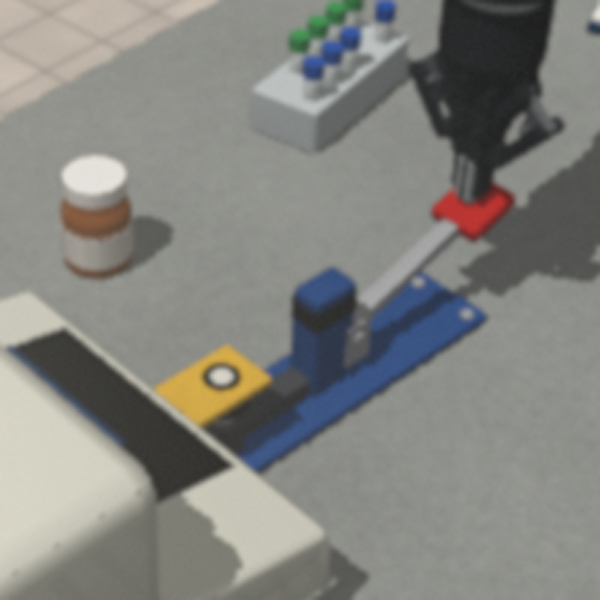

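View pics/wrist7.png

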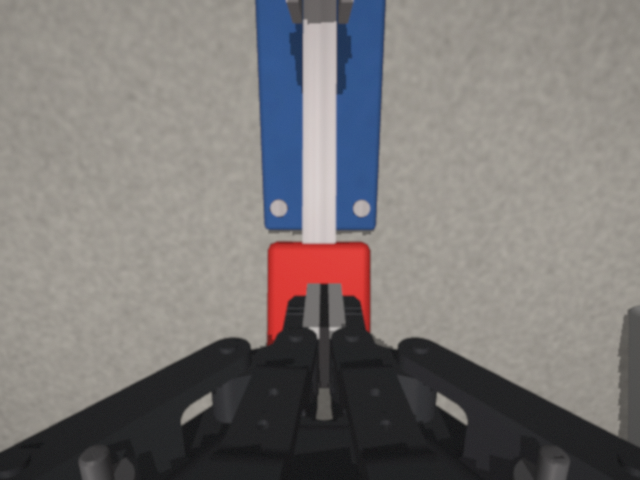

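```bash
python3 -m creep '[{"wx":0,"wy":0,"wz":0,"tx":0.005,"ty":0,"tz":0.002,"claw":1},{"wx":0,"wy":0,"wz":0,"tx":0.01,"ty":0,"tz":0.0035,"claw":1},{"wx":0,"wy":0,"wz":0,"tx":0.015,"ty":0,"tz":0.005,"claw":1},{"wx":0,"wy":0,"wz":0,"tx":0.02,"ty":0,"tz":0.006,"claw":1},{"wx":0,"wy":0,"wz":0,"tx":0.025,"ty":0,"tz":0.007,"claw":1},{"wx":0,"wy":0,"wz":0,"tx":0.03,"ty":0,"tz":0.008,"claw":1},{"wx":0,"wy":0,"wz":0,"tx":0.035,"ty":0,"tz":0.0085,"claw":1},{"wx":0,"wy":0,"wz":0,"tx":0.039,"ty":0,"tz":0.009,"claw":1}]'
python3 -c "
from st import *
st()
for n in('side','top'):cv2.imwrite(f'pics/{n}8.png',bot.grab_frame(n))
s=cv2.imread('pics/side8.png');cv2.imwrite('pics/s8c.png',cv2.resize(s[150:350,260:460],None,fx=3,fy=3,interpolation=cv2.INTER_CUBIC))"
```

```text
clock: 11.1
position: [0.4992, -0.1331, 0.0749]
tool_rot: [1.536, 1.567, -0.13]
force: [-0.1, 0.7, 7.5]
grip_width: -0.0002
t 11.1 p [ 0.4992 -0.1331  0.0749] tipdown [ 0.004 -0.001 -1.   ] yang -5.4 F [-0.1  0.7  7.5] w -0.0002 q [ 0.33  0.62 -0.25  2.    0.28  0.54 -0.21]
```

View pics/s8c.png

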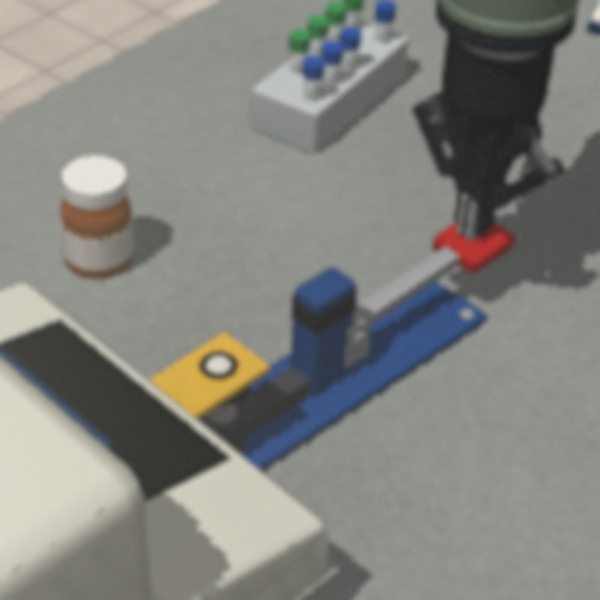

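View pics/top8.png

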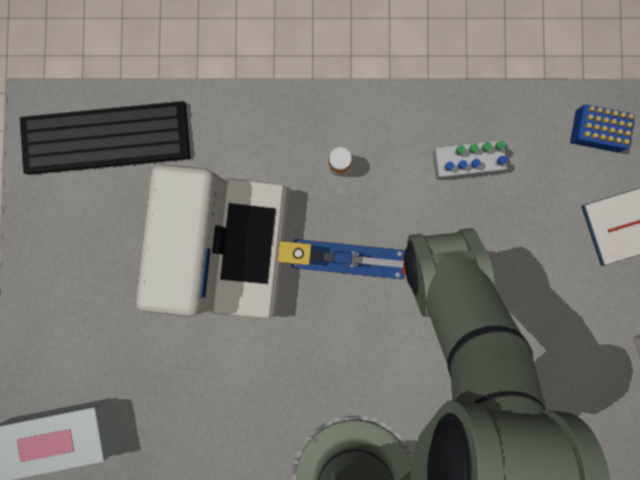

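```bash
python3 -m creep '[{"wx":0,"wy":0,"wz":0,"tx":0.003,"ty":0,"tz":0,"claw":1},{"wx":0,"wy":0,"wz":0,"tx":0.003,"ty":0,"tz":0,"claw":1},{"wx":0,"wy":0,"wz":0,"tx":0.003,"ty":0,"tz":0,"claw":1},{"wx":0,"wy":0,"wz":0,"tx":0,"ty":0,"tz":0,"claw":1},{"wx":0,"wy":0,"wz":0,"tx":-0.005,"ty":0,"tz":-0.001,"claw":1},{"wx":0,"wy":0,"wz":0,"tx":-0.01,"ty":0,"tz":-0.002,"claw":1},{"wx":0,"wy":0,"wz":0,"tx":-0.015,"ty":0,"tz":-0.003,"claw":1},{"wx":0,"wy":0,"wz":0,"tx":-0.02,"ty":0,"tz":-0.004,"claw":1}]'
python3 -m creep '[{"wx":0,"wy":0,"wz":0,"tx":-0.005,"ty":0,"tz":-0.001,"claw":1},{"wx":0,"wy":0,"wz":0,"tx":-0.011,"ty":0,"tz":-0.003,"claw":1},{"wx":0,"wy":0,"wz":0,"tx":-0.019,"ty":0,"tz":-0.006,"claw":1},{"wx":0,"wy":0,"wz":0,"tx":-0.028,"ty":0,"tz":-0.01,"claw":1},{"wx":0,"wy":0,"wz":0,"tx":-0.038,"ty":0,"tz":-0.015,"claw":1},{"wx":0,"wy":0,"wz":0,"tx":-0.05,"ty":0,"tz":-0.02,"claw":1},{"wx":0,"wy":0,"wz":0,"tx":-0.065,"ty":0,"tz":-0.02,"claw":1},{"wx":0,"wy":0,"wz":0,"tx":-0.075,"ty":0,"tz":-0.02,"claw":1}]'
python3 -m creep '[{"wx":0,"wy":0,"wz":0,"tx":0,"ty":0,"tz":0,"claw":1},{"wx":0,"wy":0,"wz":0,"tx":0,"ty":0,"tz":0,"claw":1},{"wx":0,"wy":0,"wz":0,"tx":0,"ty":0,"tz":0,"claw":1},{"wx":0,"wy":0,"wz":0,"tx":0,"ty":0,"tz":0,"claw":1},{"wx":0,"wy":0,"wz":0,"tx":0,"ty":0,"tz":0,"claw":1}]'
python3 -c "
from st import *
goto((.500,-.1105,.165),-5.4)
for n in('side','top','wrist'):cv2.imwrite(f'pics/{n}9.png',bot.grab_frame(n))
s=cv2.imread('pics/side9.png');cv2.imwrite('pics/s9c.png',cv2.resize(s[150:350,260:460],None,fx=3,fy=3,interpolation=cv2.INTER_CUBIC))"
```

```text
clock: 12.0
position: [0.4996, -0.1296, 0.0953]
tool_rot: [1.389, 1.567, -0.277]
force: [0.9, -3.0, 4.8]
grip_width: -0.0001
clock: 12.8
position: [0.5014, -0.1092, 0.1717]
tool_rot: [1.411, 1.566, -0.254]
force: [-0.2, 0.3, -0.1]
grip_width: -0.0001
clock: 13.3
position: [0.5012, -0.1092, 0.1713]
tool_rot: [1.405, 1.566, -0.26]
force: [0.2, -0.3, -0.5]
grip_width: 0.0004
t 13.3 p [ 0.5012 -0.1092  0.1713] tipdown [ 0.004 -0.001 -1.   ] yang -5.4 F [ 0.2 -0.3 -0.5] w 0.0004 q [ 0.33  0.46 -0.31  1.96  0.2   0.75 -0.19]
t xyz [ 0.0063 -0.0011  0.0014] w [-0.01  0.04 -0.25]
```

View pics/s9c.png

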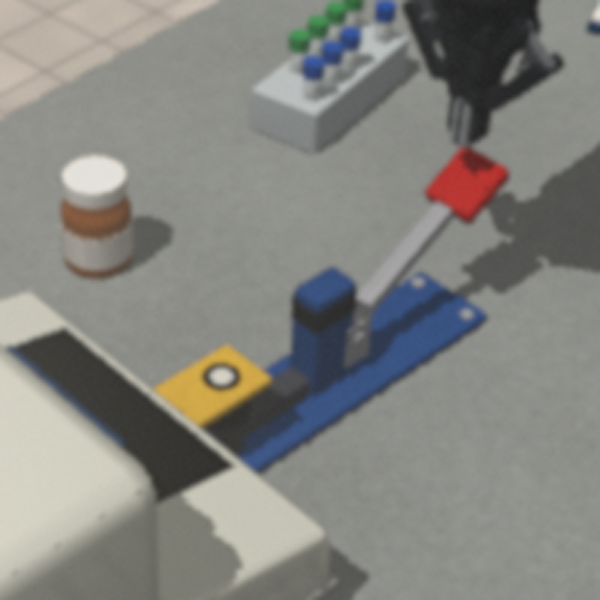

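View pics/wrist9.png

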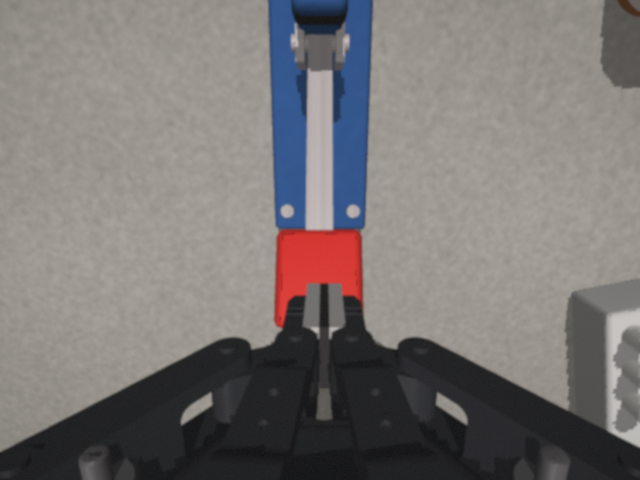

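View pics/top9.png

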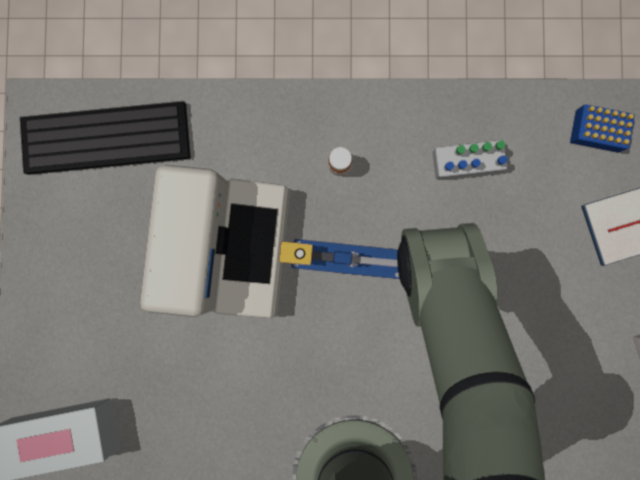

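```bash
python3 -m creep '[{"wx":0,"wy":0,"wz":0,"tx":0.012,"ty":-0.001,"tz":0.001,"claw":1},{"wx":0,"wy":0,"wz":0,"tx":0.024,"ty":-0.001,"tz":0.001,"claw":1},{"wx":0,"wy":0,"wz":0,"tx":0.033,"ty":-0.001,"tz":0.002,"claw":1},{"wx":0,"wy":0,"wz":0,"tx":0.04,"ty":-0.001,"tz":0.006,"claw":1},{"wx":0,"wy":0,"wz":0,"tx":0.046,"ty":-0.001,"tz":0.009,"claw":1},{"wx":0,"wy":0,"wz":0,"tx":0.052,"ty":-0.001,"tz":0.012,"claw":1},{"wx":0,"wy":0,"wz":0,"tx":0.057,"ty":-0.001,"tz":0.015,"claw":1}]'
python3 -m creep '[{"wx":0,"wy":0,"wz":0,"tx":0.005,"ty":0,"tz":0.002,"claw":1},{"wx":0,"wy":0,"wz":0,"tx":0.01,"ty":0,"tz":0.0035,"claw":1},{"wx":0,"wy":0,"wz":0,"tx":0.015,"ty":0,"tz":0.005,"claw":1},{"wx":0,"wy":0,"wz":0,"tx":0.02,"ty":0,"tz":0.006,"claw":1},{"wx":0,"wy":0,"wz":0,"tx":0.025,"ty":0,"tz":0.007,"claw":1},{"wx":0,"wy":0,"wz":0,"tx":0.03,"ty":0,"tz":0.008,"claw":1},{"wx":0,"wy":0,"wz":0,"tx":0.035,"ty":0,"tz":0.0085,"claw":1},{"wx":0,"wy":0,"wz":0,"tx":0.039,"ty":0,"tz":0.009,"claw":1}]'
python3 -c "
from st import *
st()"
```

```text
clock: 14.15
position: [0.4992, -0.1244, 0.1141]
tool_rot: [1.426, 1.566, -0.239]
force: [0.9, 2.2, 0.4]
grip_width: -0.0001
clock: 14.95
position: [0.4985, -0.1336, 0.0749]
tool_rot: [1.384, 1.566, -0.282]
force: [-2.3, 1.8, 6.8]
grip_width: -0.0001
t 14.95 p [ 0.4985 -0.1336  0.0749] tipdown [ 0.005 -0.001 -1.   ] yang -5.4 F [-2.3  1.8  6.8] w -0.0001 q [ 0.33  0.62 -0.25  2.01  0.28  0.54 -0.21]
```

```bash
python3 -m creep '[{"wx":0,"wy":0,"wz":0,"tx":0.002,"ty":0,"tz":0,"claw":1},{"wx":0,"wy":0,"wz":0,"tx":0.004,"ty":0,"tz":0,"claw":1},{"wx":0,"wy":0,"wz":0,"tx":0.005,"ty":0,"tz":0,"claw":1},{"wx":0,"wy":0,"wz":0,"tx":0.006,"ty":0,"tz":0,"claw":1},{"wx":0,"wy":0,"wz":0,"tx":0.006,"ty":0,"tz":0,"claw":1}]'
```

```text
clock: 15.45
position: [0.4985, -0.1339, 0.0689]
tool_rot: [1.308, 1.566, -0.358]
force: [-3.4, -0.4, 8.3]
grip_width: 0.0003
```

```bash
python3 -m creep '[{"wx":0,"wy":0,"wz":0,"tx":0.001,"ty":0,"tz":0,"claw":1},{"wx":0,"wy":0,"wz":0,"tx":0.001,"ty":0,"tz":0,"claw":1},{"wx":0,"wy":0,"wz":0,"tx":0.001,"ty":0,"tz":0,"claw":1}]'; python3 -m creep '[{"wx":0,"wy":0,"wz":0,"tx":0.001,"ty":0,"tz":0,"claw":1},{"wx":0,"wy":0,"wz":0,"tx":0.001,"ty":0,"tz":0,"claw":1},{"wx":0,"wy":0,"wz":0,"tx":0.001,"ty":0,"tz":0,"claw":1}]'
python3 -c "
from st import *
st()
for n in('side','top','wrist'):cv2.imwrite(f'pics/{n}10.png',bot.grab_frame(n))
s=cv2.imread('pics/side10.png');cv2.imwrite('pics/s10c.png',cv2.resize(s[150:350,260:460],None,fx=3,fy=3,interpolation=cv2.INTER_CUBIC))"
```

```text
clock: 15.75
position: [0.4985, -0.134, 0.0682]
tool_rot: [1.265, 1.566, -0.4]
force: [-4.2, 1.3, 14.0]
grip_width: -0.0004
clock: 16.05
position: [0.4985, -0.134, 0.0677]
tool_rot: [1.246, 1.565, -0.42]
force: [-5.8, 2.8, 17.9]
grip_width: -0.0002
t 16.05 p [ 0.4985 -0.134   0.0677] tipdown [ 0.005 -0.002 -1.   ] yang -5.4 F [-5.8  2.8 17.9] w -0.0002 q [ 0.33  0.63 -0.24  2.01  0.29  0.52 -0.21]
```

View pics/s10c.png

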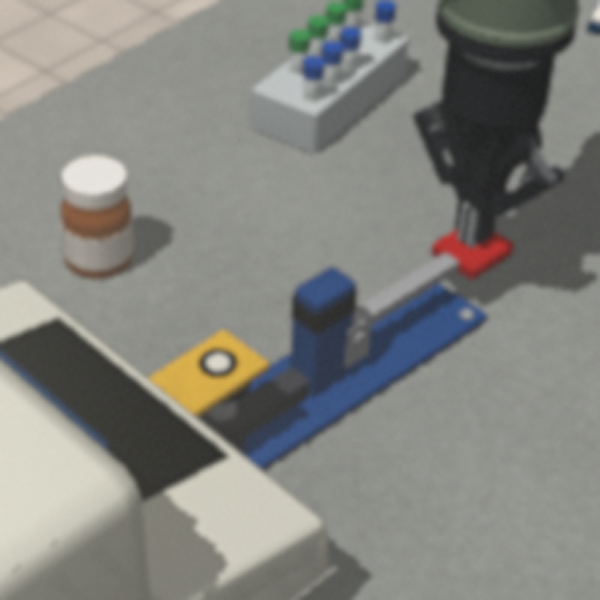

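View pics/wrist10.png

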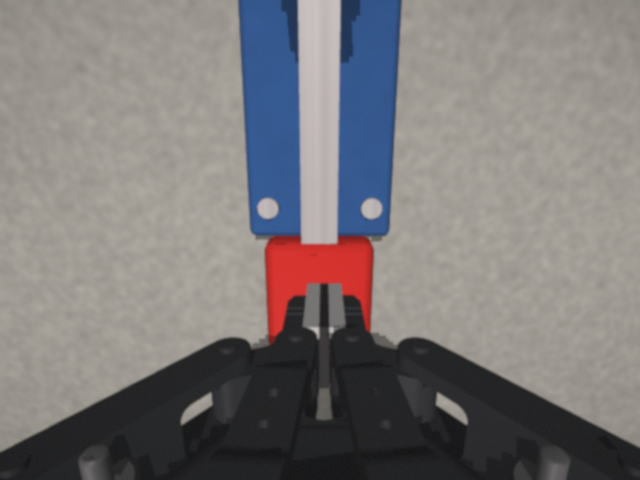

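```bash
python3 -c "
from st import *
st();T=bot.get_calibration('top');S=bot.get_calibration('side')
def spot(n,k,box):
    im=cv2.imread(f'pics/{n}{k}.png');h,s,v=cv2.split(cv2.cvtColor(im,cv2.COLOR_BGR2HSV));x0,x1,y0,y1=box
    w=np.zeros_like(v);w[y0:y1,x0:x1]=((v>140)&(s<60))[y0:y1,x0:x1];M=cv2.moments(w,True);return M['m10']/M['m00'],M['m01']/M['m00']
for k in(9,8,10):
    a=spot('top',k,(294,305,247,259));b=spot('side',k,(326,341,268,282));print(k,a,b,tri(T,a,S,b))
bot.job_done()"
```

```text
t 16.2 p [ 0.4985 -0.134   0.0677] tipdown [ 0.005 -0.002 -1.   ] yang -5.4 F [-5.5  2.4 18.1] w -0.0001 q [ 0.33  0.63 -0.24  2.01  0.29  0.52 -0.21]
9 (299.5405405405405, 253.0810810810811) (333.13157894736844, 274.6578947368421) (array([0.52244801, 0.12612406, 0.07616206]), np.float64(0.0011048121662835906))
8 (297.9, 252.925) (332.4871794871795, 271.0769230769231) (array([0.52224293, 0.12893206, 0.08807082]), np.float64(0.001759177969658155))
10 (297.63157894736844, 252.92105263157896) (332.2105263157895, 270.36842105263156) (array([0.52230922, 0.12949287, 0.09031601]), np.float64(0.001467392882890547))
the job is handed in; nothing more can be done
```

The reader's lug side is up on the jack, and the arm is still holding the paddle down against its stop. I handed the job in at 16.2 s.

- **Placing the jack:** I gripped it by its post, carried it over, and stood it under the lug. I let go once the saddle measured about 1 mm from the lug mark. After I let go, separate estimates of the saddle position put it 0.5 to 3.5 mm from the mark. The jack did not shift visibly in the later pictures.
- **Test stroke:** I pressed the paddle nearly all the way down, and the lug rose about 12 mm. I then let the paddle all the way up, and the lug mark returned to its starting height.
- **Final stroke:** I pressed the paddle down again until the force climbed steeply from 8 to 18 N, which I took as the stop. It holds steady at about 18 N.

**Last checks:** The lug had risen about 14 mm, as expected for a full stroke. The arm was touching only the paddle, and the jar and rack looked unmoved. The only disagreement was in the lug mark's absolute height: with the reader down, the cameras put it at 76 mm instead of the stated 72 mm. That points to a camera offset, so I relied on the difference in height.

My very first move command was refused because some row fields were missing. Nothing moved.

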